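Set the stock tags of the coin-cell bins

TASK

Each bin of coin cells on the stock board has a hinged tag in front of it: tipped towards its bin it shows the round disc (full), tipped away from its bin it shows the straight bar (reorder). Gently push over the tags that are wrong with a fingertip, so that the full bins, and only those, show the disc. Leave the tags that are already right alone, pick nothing up, and do not disturb the bins or the other things standing about.

Things in the scene. Friction and masses are not known exactly. Their poses are not given: they have to be found in the camera images.
- board: fixed grey laminate stock board, 250 x 620 mm, 8 mm thick, lying on the bench. Origin on its underside (z = 0) at the middle of the row of four tag hinges; its x axis points from the tag row to the bin row, its y axis runs along the rows. It lies at a different place and yaw every time.
- foot_a: fixed foot with the tag in front of bin_a; 56 (x) x 70 (y) mm, its side lugs reach 32 mm above the bench. Origin at the centre of its underside, 8 mm above the bench; the hinge axis runs along its y, 16 mm above the origin. x points level to its bin, z up. The four foot-and-bin pairs stand in any order along the board, about 156 mm apart.
- tag_a (a joint): tip angle (rad) of bin_a's tag: aluminium plate 50 mm wide, 60 mm long from its hinge, 3 mm thick, 30 g. 0 = leaning 42 deg from upright away from its bin, bar face up; 1.47 = leaning 42 deg towards its bin, disc face up. At either stop its free edge is 69 mm above the bench, 40 mm out from the hinge. Moves at under 1 N; pushed past upright (0.73) it falls to the other stop.
- bin_a: loose open black bin, 60 (x) x 72 (y) x 32 mm high, walls 3 mm, FULL: heaped to the rim with coin cells. Origin at the centre of its underside, 8 mm above the bench, about 145 mm along x from its tag's hinge axis.
- foot_b: fixed foot with the tag in front of bin_b; 56 (x) x 70 (y) mm, its side lugs reach 32 mm above the bench. Origin at the centre of its underside, 8 mm above the bench; the hinge axis runs along its y, 16 mm above the origin. x points level to its bin, z up. The four foot-and-bin pairs stand in any order along the board, about 156 mm apart.
- tag_b (a joint): tip angle (rad) of bin_b's tag: aluminium plate 50 mm wide, 60 mm long from its hinge, 3 mm thick, 30 g. 0 = leaning 42 deg from upright away from its bin, bar face up; 1.47 = leaning 42 deg towards its bin, disc face up. At either stop its free edge is 69 mm above the bench, 40 mm out from the hinge. Moves at under 1 N; pushed past upright (0.73) it falls to the other stop.
- bin_b: loose open black bin, 60 (x) x 72 (y) x 32 mm high, walls 3 mm, FULL: heaped to the rim with coin cells. Origin at the centre of its underside, 8 mm above the bench, about 145 mm along x from its tag's hinge axis.
- foot_c: fixed foot with the tag in front of bin_c; 56 (x) x 70 (y) mm, its side lugs reach 32 mm above the bench. Origin at the centre of its underside, 8 mm above the bench; the hinge axis runs along its y, 16 mm above the origin. x points level to its bin, z up. The four foot-and-bin pairs stand in any order along the board, about 156 mm apart.
- tag_c (a joint): tip angle (rad) of bin_c's tag: aluminium plate 50 mm wide, 60 mm long from its hinge, 3 mm thick, 30 g. 0 = leaning 42 deg from upright away from its bin, bar face up; 1.47 = leaning 42 deg towards its bin, disc face up. At either stop its free edge is 69 mm above the bench, 40 mm out from the hinge. Moves at under 1 N; pushed past upright (0.73) it falls to the other stop.
- bin_c: loose open black bin, 60 (x) x 72 (y) x 32 mm high, walls 3 mm, NOT full: two coin cells lie on its floor. Origin at the centre of its underside, 8 mm above the bench, about 145 mm along x from its tag's hinge axis.
- foot_d: fixed foot with the tag in front of bin_d; 56 (x) x 70 (y) mm, its side lugs reach 32 mm above the bench. Origin at the centre of its underside, 8 mm above the bench; the hinge axis runs along its y, 16 mm above the origin. x points level to its bin, z up. The four foot-and-bin pairs stand in any order along the board, about 156 mm apart.
- tag_d (a joint): tip angle (rad) of bin_d's tag: aluminium plate 50 mm wide, 60 mm long from its hinge, 3 mm thick, 30 g. 0 = leaning 42 deg from upright away from its bin, bar face up; 1.47 = leaning 42 deg towards its bin, disc face up. At either stop its free edge is 69 mm above the bench, 40 mm out from the hinge. Moves at under 1 N; pushed past upright (0.73) it falls to the other stop.
- bin_d: loose open black bin, 60 (x) x 72 (y) x 32 mm high, walls 3 mm, NOT full: empty. Origin at the centre of its underside, 8 mm above the bench, about 145 mm along x from its tag's hinge axis.
- jar: bystander, loose: small amber glass jar with a white cap, 34 mm diameter, 50 mm high, standing on the board between two tags. Origin at the centre of its underside.
- eyepiece: bystander, loose: black microscope eyepiece, 34 mm diameter, 54 mm high, standing on the board between two tags. Origin at the centre of its underside.
- objective: bystander, loose: steel microscope objective, 28 mm diameter, 40 mm high, standing on the board between two tags. Origin at the centre of its underside.
- mouse: bystander, loose: black computer mouse, 100 x 58 x 26 mm, on the bench to the right of the board. Origin at the centre of its underside.
- tweezers: bystander, loose: steel tweezers, 120 mm long, lying on the bench to the left of the board. Origin at the centre of its underside.
- dish: bystander, loose: shallow glass dish, 90 mm diameter, 14 mm high, on the bench to the left of the board. Origin at the centre of its underside.

How it is judged:
By the outcome, as a careful person would: the job done as asked, in the order asked, and still so for the second after the job is handed in, with the robot touching nothing.
It also fails if it takes over 38 s, if anything falls off the work surface, if the arm or the gripper's body presses on something with over 40 N, if the wrist force passes 120 N, or if a joint passes its speed limit or range.

ROBOT

A 6-joint arm with a two-finger parallel gripper is mounted at the origin on the work surface. World frame = base frame: x ahead of the robot, y to its left, z up, the work surface at z = 0. Lengths are in mm, angles in rad, forces in N, time in s.
With the tool pointing down it reaches from about 350 to 775 mm from the base axis. Payload 7.3 kg.
Tool frame: the origin (TCP) lies at the very end of the fingers, on their centre line; the grasp point (between the pads) lies 19 mm behind it (bot.grasp_offset is the distance from the TCP to the grasp point, in mm); z points along the fingers, y is the direction in which the jaws open and shut (so a half turn about z gives the same grasp; the last joint's range is limited). The gripper opens to 92 mm and grips with 3 to 60 N. Pads are 19 mm wide; open, the fingers measure 130 mm over their backs; the gripper's body (75 mm by 190 mm) begins 47 mm behind the grasp point.
Start: joints at [-1.266, 0.342, 1.524, -0, 1.275, -0.146], TCP at [228.759, -472.561, 226.741] pointing down, gripper open.
Joint ranges: [-2.53, 2.53], [-0.77, 2.02], [0.04, 2.7], [-1, 4.14], [0.28, 2.66], [-3.11, 3.11]. Speed limits (rad/s): [2.57, 2.57, 3.14, 3.14, 3.14, 3.14].

INTERFACE

Orientations are given as [roll, pitch, yaw] about the fixed x, y, z axes, in that order (R = Rz(yaw) Ry(pitch) Rx(roll)).
In Python, from plant import bot gives the robot as it stands.
- The arm moves only by the tool servo_tool, never from a script. Its arguments are lists of equal length, an entry for each row: "angular": the turn, a rotation vector about the world's x, y, z in degrees, a list of three; "slide": the shift along the world's x, y, z in mm, a list of three; "grip": the opening, from -1 (shut) to 1 (fully open), so that 0 is half open. In form: {"angular": [[ax, ay, az], ...], "slide": [[dx, dy, dz], ...], "grip": [grip, ...]}. A call has 1 to 10 rows; each row is the pose to reach, as a shift and turn from the pose commanded when the call began; what a row does not reach only later rows make up. A row lasts 1/12 s, in which the tool goes at most 41.7 mm and 7.16 degrees, less where a joint would pass 70% of its speed; a pose out of reach is approached as far as the arm can. A call with a gripper value outside its range is refused whole. The fingers move at their own pace and stop on an object; the grip force is fixed at half the most. Time passes only in rows, so rows that repeat a pose let the fingers close. It gives the time, the measured TCP pose, the force and the opening at its end, in the units of the state.
- bot.get_obs(): the state, without advancing time (a new reading comes with each control period).
- bot.capture(name): name is "side" or "top"; returns a dict with "img" (420x560x3 uint8, blue, green, red), "range_z" (420x560 float32, mm along the optical axis (not along the pixel's ray), 0 where there is no reading), "fov_y" (degrees; the focal length in pixels is half the picture's height over the tangent of half this angle, whatever the lens; pixels are square), "cx", "cy" (the principal point, pixels), "R" (3x3) and "t" (3): a world point X has camera coordinates R X + t. Camera axes: x right, y down, z forward; pixel columns grow to the right and rows downward; lengths in mm; the calibration is good to about 2 mm. A picture is of the moment at which its call begins.
- bot.close_job(): hands the job in, once; it reports no verdict.
The state is a dict: "time": time; "joint_positions": joint angles; "dq": joint speeds; "tau": joint torques, N m; "tool_pos": TCP position; "tcp_rot": TCP orientation; "contact_force": force on the tool from outside, world axes, zero at the start; "moment": the same for the moment, N m; "grip_width": finger opening in mm.
Only numpy, scipy, OpenCV 4.12 (cv2) and the standard library are available. Lean on these libraries where they do the work, as an engineer would, in place of code of your own. Each camera call takes 0.05 s, during which the arm holds its last target.

## Working session

There is one attempt and no reset: what is moved stays moved. The work goes in short steps, Python scripts to look and compute and a tool call to move; the robot and the scene stay as the last step left them, time stands still between calls to the robot, and variables do not carry over. Pictures are saved under pics/ and viewed, and the job is handed in when it is done.

Besides the shell and the picture viewer there is one more tool, called after "Request:" as name(argument=value, ...) on one line, values as JSON. servo_tool: Moves the arm, as the interface text tells. Its arguments: {"type":"object","properties":{"angular":{"type":"array","items":{"type":"array","items":{"type":"number"}}},"slide":{"type":"array","items":{"type":"array","items":{"type":"number"}}},"grip":{"type":"array","items":{"type":"number"}}},"required":["angular","slide","grip"]}

```bash
mkdir -p pics; ls; python3 - <<'E'
from plant import bot
import cv2,numpy as np,pickle
o=bot.get_obs();print({k:np.round(v,3) for k,v in o.items()})
d={}
for n in("top","side"):
    c=bot.capture(n);d[n]=c;cv2.imwrite(f"pics/{n}0.png",c["img"]);print(n,c["fov_y"],c["cx"],c["cy"],c["R"],c["t"])
pickle.dump(d,open("c0.pkl","wb"))
E
```

```text
pics
{'time': np.float64(0.0), 'joint_positions': array([-1.266,  0.343,  1.525,  0.   ,  1.275, -0.146]), 'dq': array([-0.001,  0.001, -0.   ,  0.   ,  0.001,  0.002]), 'tau': array([-1.0000e-03, -4.3125e+01, -2.4422e+01,  7.2000e-02,  5.6000e-02,
       -0.0000e+00]), 'tool_pos': array([ 228.619, -472.172,  226.056]), 'tcp_rot': array([-3.14 , -0.   ,  0.451]), 'contact_force': array([ 0.338,  0.397, -1.246]), 'moment': array([-0.048,  0.027, -0.037]), 'grip_width': np.float64(91.888)}
top 47.53809462111505 286.9504458976326 209.2059287836634 [[ 1.48409710e-03 -9.99975056e-01 -6.90546946e-03]
 [-9.80211100e-01 -8.77582529e-05 -1.97955026e-01]
 [ 1.97949482e-01  7.06260230e-03 -9.80186779e-01]] [  -2.71242698  536.18902058 1525.85637228]
side 57.796707766474874 272.0120437640897 211.73985155817314 [[-0.77556855 -0.63120102  0.00887185]
 [-0.46477852  0.561459   -0.68464934]
 [ 0.42717018 -0.53511594 -0.72881861]] [449.93965247 297.46213218 934.32720539]
```

View pics/top0.png

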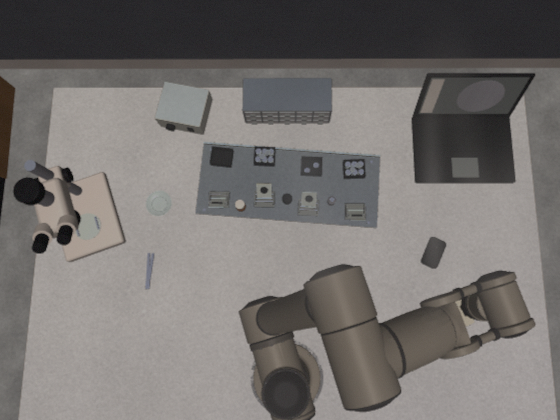

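View pics/side0.png

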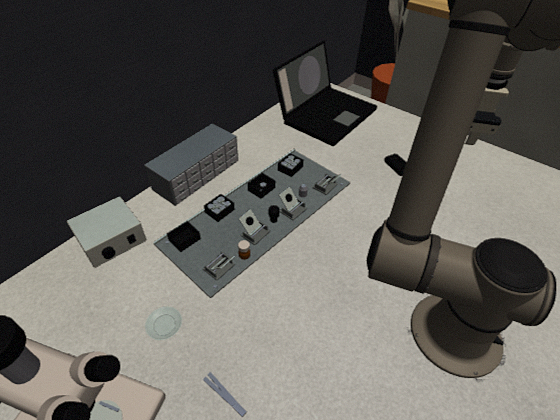

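```bash
cat > h.py <<'E'
import numpy as np,cv2
def P(c,u,v,z=None):
    h=c["img"].shape[0];f=h/2/np.tan(np.radians(c["fov_y"]/2))
    r=np.array([(u-c["cx"])/f,(v-c["cy"])/f,1.]);R=np.array(c["R"]);t=np.array(c["t"])
    C=-R.T@t;d=R.T@r
    if z is None: return C+d*c["range_z"][int(round(v)),int(round(u))]
    return C+d*(z-C[2])/d[2]
def pix(c,X):
    h=c["img"].shape[0];f=h/2/np.tan(np.radians(c["fov_y"]/2));p=np.array(c["R"])@X+c["t"]
    return np.array([c["cx"]+f*p[0]/p[2],c["cy"]+f*p[1]/p[2]])
E
python3 - <<'E'
import pickle,cv2
from h import *
d=pickle.load(open("c0.pkl","rb"))
a=d["top"]["img"][140:230,190:385];a=cv2.convertScaleAbs(a,alpha=1.6);cv2.imwrite("pics/topz.png",cv2.resize(a,None,fx=4,fy=4,interpolation=cv2.INTER_CUBIC))
a=d["side"]["img"][145:295,155:355];a=cv2.convertScaleAbs(a,alpha=1.6);cv2.imwrite("pics/sidez.png",cv2.resize(a,None,fx=4,fy=4,interpolation=cv2.INTER_CUBIC))
E
```

```text
(no output)
```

View pics/topz.png

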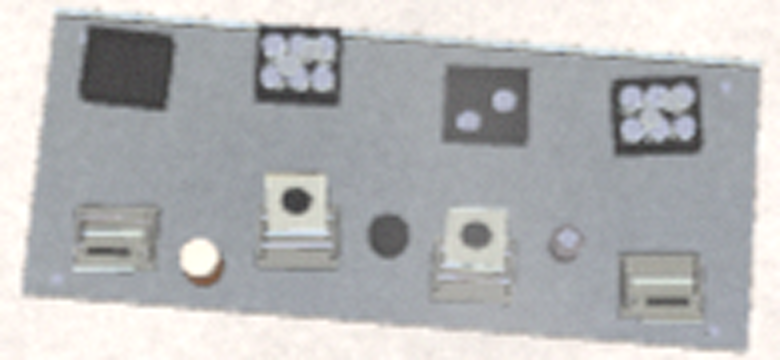

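View pics/sidez.png

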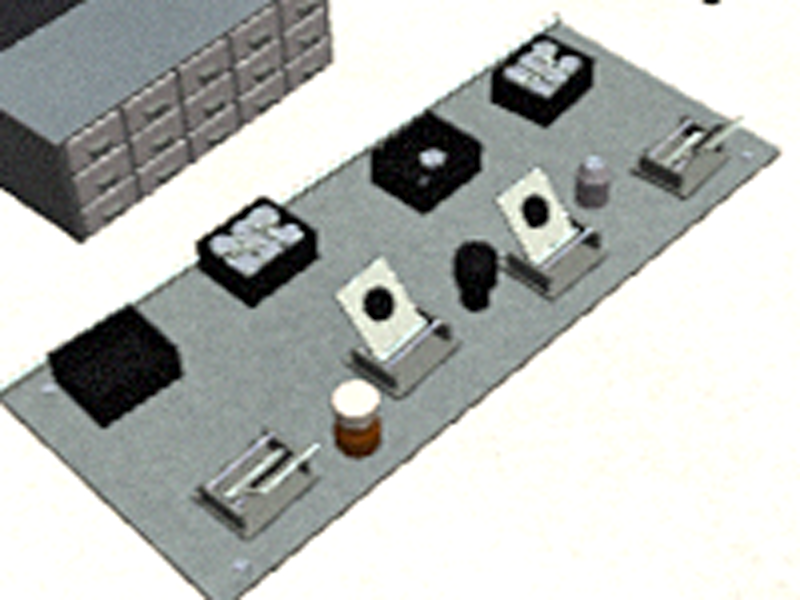

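```bash
python3 - <<'E'
import pickle,cv2
from h import *
d=pickle.load(open("c0.pkl","rb"));c=d["top"]
im=c["img"].astype(int)
# board corners
hsv=cv2.cvtColor(c["img"],cv2.COLOR_BGR2GRAY)
roi=np.zeros_like(hsv);roi[138:236,185:390]=1
m=((hsv<135)&(roi>0)).astype(np.uint8)
print("grays",hsv[180,300],hsv[240,300],hsv[150,195])
# floor depth-based fallback
m=((hsv<(int(hsv[180,300])+int(hsv[240,300]))/2)&(roi>0)).astype(np.uint8)
m=cv2.morphologyEx(m,cv2.MORPH_CLOSE,np.ones((7,7)));
cs,_=cv2.findContours(m,0,1);k=max(cs,key=cv2.contourArea)
pts=np.array([P(c,u,v,8.)[:2] for u,v in k[:,0]],np.float32)
print(cv2.minAreaRect(pts)); print(cv2.boxPoints(cv2.minAreaRect(pts)))
np.save("rect.npy",np.array(cv2.boxPoints(cv2.minAreaRect(pts))))
# heights
vs,us=np.mgrid[140:232,190:385]
X=np.array([P(c,u,v) for u,v in zip(us.ravel(),vs.ravel())]).reshape(*us.shape,3)
mm=((X[...,2]>28)).astype(np.uint8)
n,l,s,ce=cv2.connectedComponentsWithStats(mm)
for i in range(1,n):
    if s[i,4]>8:
        q=X[l==i];print(s[i],ce[i]+[190,140],q.mean(0).round(0),q.min(0).round(),q.max(0).round())
print("board z",np.median(X[30:45,20:40,2]))
E
```

```text
grays 104 152 157
((635.0264892578125, -6.61358642578125), (618.82177734375, 260.5150146484375), 85.44573974609375)
[[ 480.61206 -304.70465]
 [ 740.3045  -325.39038]
 [ 789.4409   291.47748]
 [ 529.7485   312.1632 ]]
[ 19   7  24  19 126] [220.28571429 155.78571429] [718. 223.  62.] [224. -13.  28.] [ 759.  265. 1602.]
[ 63   6  22  20 308] [263.57142857 155.31818182] [726.  78.  44.] [224. -13.  28.] [ 759.  115. 1602.]
[110  16  22  20 105] [311.33333333 165.47619048] [691. -85.  39.] [ 660. -118.   28.] [724. -46.  50.]
[153  19  22  19 316] [353.34493671 167.9556962 ] [ 678. -226.   54.] [ 224. -265.   28.] [ 716.  -13. 1602.]
[ 64  44  20  20 248] [262.78225806 191.54032258] [596.  78.  53.] [224. -13.  28.] [ 621.  109. 1602.]
[ 18  53  20  15 205] [216.95609756 201.05365854] [566. 232.  44.] [539. 199.  28.] [597. 265.  78.]
[108  52  20  21 283] [308.00353357 200.6360424 ] [561. -72.  74.] [ 224. -103.   29.] [ 593.  -13. 1602.]
[92 54 10 11 90] [286.34444444 198.73333333] [570.  -0.  60.] [556. -16.  29.] [587.  14.  68.]
[137  57   8   8  55] [330.63636364 200.32727273] [ 568. -148.   44.] [ 556. -160.   28.] [ 582. -136.   56.]
[78 59  6  5 13] [271.61538462 200.84615385] [569.  50.  33.] [562.  45.  30.] [576.  62.  38.]
[45 60 11 11 88] [239.38636364 204.875     ] [547. 154.  72.] [224. -13.  29.] [ 568.  170. 1602.]
[155  64  20  18 214] [355.48130841 213.58878505] [ 516. -224.   83.] [ 224. -262.   28.] [ 559.  -13. 1602.]
board z 8.77593691740924
```

```bash
python3 - <<'E'
import pickle,cv2
from h import *
d=pickle.load(open("c0.pkl","rb"));c=d["top"]
psi=np.radians(-4.55);ex=np.array([np.cos(psi),np.sin(psi)]);ey=np.array([-ex[1],ex[0]])
rc=np.load("rect.npy").mean(0)
def B(X): return np.array([(X[:2]-rc)@ex,(X[:2]-rc)@ey,X[2]])
for nm,(u0,u1,v0,v1) in {"c":(296,321,188,218),"R":(343,368,200,224)}.items():
    A=[]
    for v in range(v0,v1):
        for u in range(u0,u1):
            X=P(c,u,v); 
            if 14<X[2]<95: A.append(np.r_[B(X)])
    A=np.array(A)
    print(nm)
    # profile: height vs board x over central strip
    yc=np.median(A[A[:,2]>35][:,1]);s=A[(abs(A[:,1]-yc)<15)];s=s[s[:,0].argsort()]
    for q in range(-150,20,5):
        t=s[(s[:,0]>=q)&(s[:,0]<q+5)]
        if len(t): print(q,len(t),np.median(t[:,2]).round(1),end=' | ')
    t=A[A[:,2]>40];print("\n yc",yc,"tag y range",np.percentile(t[:,1],[2,98]),"x",np.percentile(t[:,0],[2,98]), "foot y",np.percentile(A[:,1],[1,99]))
# edges by ray
Z=lambda u,v,z:P(c,190+(u+.5)/4-.5,140+(v+.5)/4-.5,z)
for n,u,v,z in [("c free edge",445,207,69),("c free edge r",511,211,69),("c foot l",430,300,25),("c foot r",510,303,25),("R free l",630,318,69),("R free r",695,318,69),("R foot top l",622,254,32),("R foot top r",704,256,32)]:
    X=Z(u,v,z);print(n,X.round(0),B(X).round(0))
o=rc;print(rc)
# side check
c2=d["side"]
Z2=lambda u,v,z:P(c2,155+(u+.5)/4-.5,145+(v+.5)/4-.5,z)
for n,u,v,z in [("c free l",496,187,69),("c free r",542,166,69),("R free end r",740,122,69)]:
    X=Z2(u,v,z);print(n,X.round(0),B(X).round(0))
E
```

```text
c
-115 1 16.0 | -110 4 16.2 | -105 7 17.3 | -100 6 18.5 | -95 14 17.7 | -90 7 30.1 | -85 13 23.0 | -80 13 29.8 | -75 15 32.0 | -70 16 38.3 | -65 18 42.6 | -60 18 52.0 | -55 16 57.4 | -50 13 59.6 | -45 18 66.8 | -40 9 68.3 | -25 2 17.2 | -20 1 14.6 | 
 yc -71.44421813073627 tag y range [-94.58765917 -46.26246494] x [-66.90385581 -37.37078263] foot y [-108.09433936  -34.61823887]
R
-125 5 71.6 | -120 14 68.6 | -115 15 63.5 | -110 8 59.7 | -105 15 55.2 | -100 9 50.2 | -95 11 41.4 | -90 12 35.4 | -85 9 30.1 | -80 10 27.1 | -75 6 19.5 | -70 18 31.3 | -65 3 29.2 | -60 9 17.4 | -55 3 16.1 | -50 1 16.5 | -45 1 15.1 | 
 yc -232.43219301892105 tag y range [-257.3344203  -209.33937463] x [-121.2980873   -89.38634504] foot y [-271.80639262 -195.34789499]
c free edge [593. -48.  69.] [-38. -45.  69.]
c free edge r [ 590. -103.   69.] [-37. -99.  69.]
c foot l [523. -36.  25.] [-109.  -39.   25.]
c foot r [ 521. -104.   25.] [-106. -106.   25.]
R free l [ 500. -199.   69.] [-119. -202.   69.]
R free r [ 500. -252.   69.] [-115. -255.   69.]
R foot top l [ 561. -198.   32.] [ -58. -196.   32.]
R foot top r [ 560. -267.   32.] [ -54. -265.   32.]
[635.0265     -6.6135864]
c free l [602. -59.  69.] [-28. -55.  69.]
c free r [ 590. -100.   69.] [-38. -97.  69.]
R free end r [ 498. -244.   69.] [-118. -247.   69.]
```

Request:
servo_tool(angular=[[0, 0, -5], [0, 0, -10], [0, 0, -15], [0, 0, -20], [0, 0, -25], [0, 0, -30.4], [0, 0, -30.4], [0, 0, -30.4], [0, 0, -30.4], [0, 0, -30.4]], slide=[[20, 20, 0], [45, 47, 0], [72, 75, 0], [100, 104, 0], [128, 133, 0], [156, 162, 0], [184, 190, 0], [208, 216, -5], [226, 236, -10], [236, 247, -15]], grip=[-1, -1, -1, -1, -1, -1, -1, -1, -1, -1])

```text
time: 0.93
tool_pos: [466.4, -222.8, 211.3]
tcp_rot: [-3.141, -0.0, -0.077]
contact_force: [0.4, -0.4, -0.3]
grip_width: 29.5
```

Let the fingers shut, lower, and look.

Request:
servo_tool(angular=[[0, 0, 0], [0, 0, 0], [0, 0, 0], [0, 0, 0], [0, 0, 0], [0, 0, 0], [0, 0, 0], [0, 0, 0]], slide=[[0, 0, -20], [0, 0, -45], [0, 0, -70], [0, 0, -95], [0, 0, -120], [0, 0, -140], [0, 0, -151], [0, 0, -151]], grip=[-1, -1, -1, -1, -1, -1, -1, -1])

```text
time: 1.6
tool_pos: [463.0, -224.4, 57.9]
tcp_rot: [-3.139, 0.005, -0.08]
contact_force: [-0.2, -0.0, -0.2]
grip_width: 0.2
```

```bash
cat > look.py <<'E'
import sys,pickle
from plant import bot
from h import *
k=sys.argv[1];d={}
for n in("top","side"):
    c=bot.capture(n);d[n]=c
r=[]
a=d["top"]["img"][135:235,190:390];r.append(a)
a=d["side"]["img"][140:290,155:355]
a=cv2.resize(a,None,fx=3,fy=3,interpolation=3);b=cv2.resize(r[0],None,fx=3,fy=3,interpolation=3)
cv2.imwrite(f"pics/{k}t.png",cv2.convertScaleAbs(b,alpha=1.6));cv2.imwrite(f"pics/{k}s.png",cv2.convertScaleAbs(a,alpha=1.6))
pickle.dump(d,open(f"{k}.pkl","wb"))
o=bot.get_obs();print(o["time"],o["tool_pos"],o["grip_width"],o["contact_force"])
E
python3 look.py p1
```

```text
1.7 [ 464.66055486 -225.50889773   60.60032206] 0.6076617459223064 [ 0.13290269 -0.53053649 -0.38895459]
```

View pics/p1t.png

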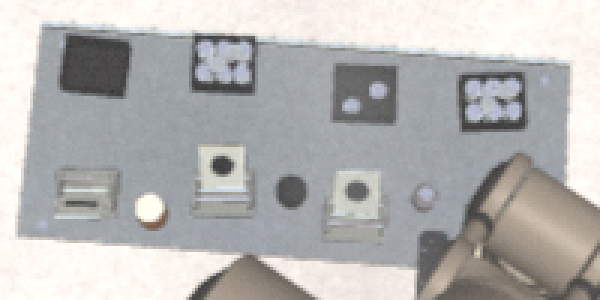

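View pics/p1s.png

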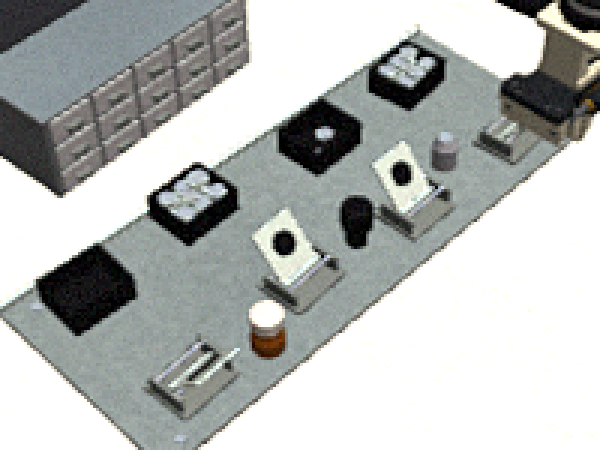

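Request:
servo_tool(angular=[[0, 0, 0], [0, 0, 0], [0, 0, 0], [0, 0, 0], [0, 0, 0], [0, 0, 0], [0, 0, 0], [0, 0, 0], [0, 0, 0], [0, 0, 0]], slide=[[6, -0.5, 0], [12, -1, 0], [17, -1.4, 0], [21, -1.7, 0], [25, -2, 0], [29, -2.3, 0], [33, -2.6, 0], [37, -2.9, 0], [41, -3.3, 0], [45, -3.6, 0]], grip=[-1, -1, -1, -1, -1, -1, -1, -1, -1, -1])

```text
time: 2.53
tool_pos: [510.1, -229.2, 60.7]
tcp_rot: [3.142, 0.0, -0.08]
contact_force: [0.1, 0.2, 0.3]
grip_width: 0.3
```

Request:
servo_tool(angular=[[0, 0, 0], [0, 0, 0], [0, 0, 0], [0, 0, 0], [0, 0, 0], [0, 0, 0], [0, 0, 0], [0, 0, 0], [0, 0, 0], [0, 0, 0]], slide=[[4, -0.3, 0], [8, -0.6, 0], [12, -1, 0], [16, -1.3, 0], [20, -1.6, 0], [23, -1.8, 0], [26, -2.1, 0], [29, -2.3, 0], [31, -2.5, 0], [31, -2.5, 0]], grip=[-1, -1, -1, -1, -1, -1, -1, -1, -1, -1])

```text
time: 3.37
tool_pos: [541.1, -231.7, 60.7]
tcp_rot: [3.141, -0.0, -0.08]
contact_force: [-0.3, -0.4, 0.0]
grip_width: 0.9
```

```bash
python3 look.py p2
```

```text
3.4667 [ 540.70408063 -231.61908899   60.70242885] 0.5835896998807961 [-0.89171695  1.08567081  0.0425415 ]
```

View pics/p2s.png

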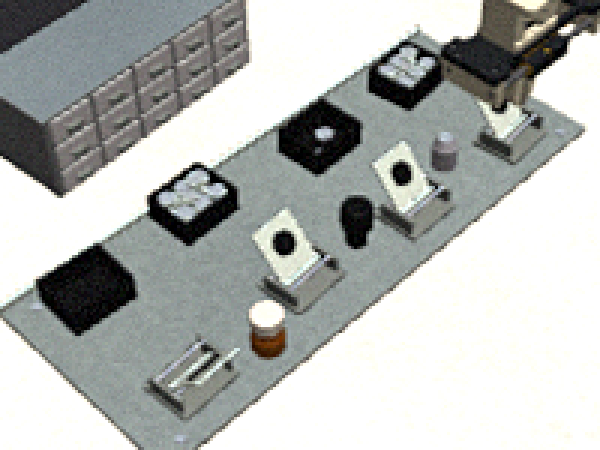

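Request:
servo_tool(angular=[[0, 0, 0], [0, 0, 0], [0, 0, 0], [0, 0, 0], [0, 0, 0], [0, 0, 0], [0, 0, 0]], slide=[[-8, 0.6, 0], [-18, 1.4, 10], [-20, 1.6, 30], [-20, 1.6, 55], [-20, 1.6, 80], [-20, 1.6, 95], [-20, 1.6, 100]], grip=[-1, -1, -1, -1, -1, -1, -1])

```text
time: 4.05
tool_pos: [521.2, -230.7, 163.6]
tcp_rot: [3.139, -0.004, -0.08]
contact_force: [0.1, 0.3, -0.1]
grip_width: 0.5
```

Request:
servo_tool(angular=[[0, 0, 0], [0, 0, 0], [0, 0, 0], [0, 0, 0], [0, 0, 0], [0, 0, 0], [0, 0, 0], [0, 0, 0], [0, 0, 0]], slide=[[10, 15, 0], [25, 38, 0], [41, 63, 0], [57, 88, 0], [73, 113, 0], [87, 134, 0], [96, 147, 0], [100, 153, 0], [100, 153, 0]], grip=[-1, -1, -1, -1, -1, -1, -1, -1, -1])

```text
time: 4.8
tool_pos: [620.7, -76.2, 160.0]
tcp_rot: [-3.142, 0.001, -0.078]
contact_force: [-0.4, -0.7, -0.4]
grip_width: 0.3
```

```bash
python3 look.py p3
```

```text
4.9 [620.0731139  -77.94636682 160.28780853] 0.35695126291405804 [ 0.53309317 -0.0531429  -0.71997254]
```

View pics/p3s.png

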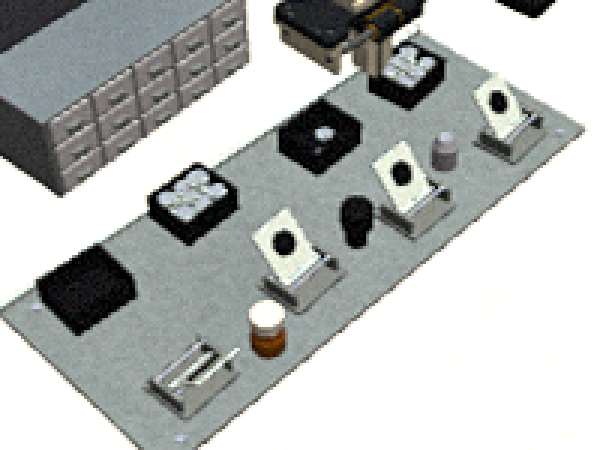

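The right-hand tag now rests showing its disc (pixel ~498,103), and nothing else has moved. Next I lower the fingers behind tag c.

Request:
servo_tool(angular=[[0, 0, 0], [0, 0, 0], [0, 0, 0], [0, 0, 0], [0, 0, 0], [0, 0, 0], [0, 0, 0], [0, 0, 0]], slide=[[0, 0, -12], [0, 0, -30], [0, 0, -48], [0, 0, -66], [0, 0, -82], [0, 0, -94], [0, 0, -100], [0, 0, -100]], grip=[-1, -1, -1, -1, -1, -1, -1, -1])

```text
time: 5.57
tool_pos: [619.7, -77.8, 59.4]
tcp_rot: [-3.141, 0.003, -0.081]
contact_force: [-0.9, -0.4, -0.3]
grip_width: -0.0
```

```bash
python3 look.py p4
```

```text
5.6667 [621.01425838 -77.65698522  61.34446608] 0.18714214365268186 [0.32552182 0.35051072 0.24693909]
```

View pics/p4s.png

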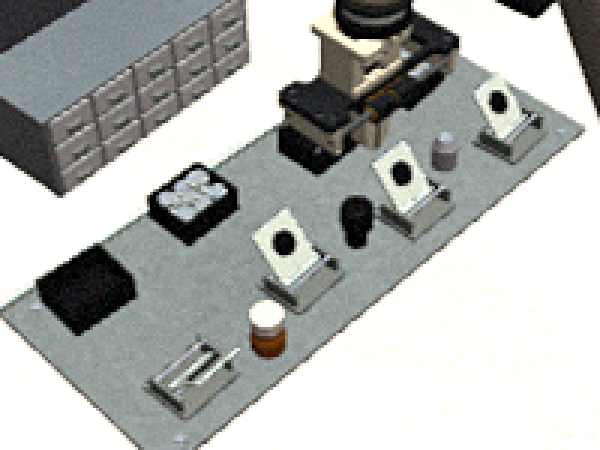

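The fingers (pixel ~378,135) stand behind tag c, with a gap to the tag. Now I push it towards the robot.

Request:
servo_tool(angular=[[0, 0, 0], [0, 0, 0], [0, 0, 0], [0, 0, 0], [0, 0, 0], [0, 0, 0], [0, 0, 0], [0, 0, 0], [0, 0, 0], [0, 0, 0]], slide=[[-6, 0.5, 0], [-12, 1, 0], [-17, 1.4, 0], [-21, 1.7, 0], [-25, 2, 0], [-29, 2.3, 0], [-33, 2.6, 0], [-37, 2.9, 0], [-41, 3.3, 0], [-45, 3.6, 0]], grip=[-1, -1, -1, -1, -1, -1, -1, -1, -1, -1])

```text
time: 6.5
tool_pos: [575.3, -73.4, 60.7]
tcp_rot: [3.142, 0.0, -0.08]
contact_force: [0.2, 0.7, 0.1]
grip_width: 0.5
```

Request:
servo_tool(angular=[[0, 0, 0], [0, 0, 0], [0, 0, 0], [0, 0, 0], [0, 0, 0], [0, 0, 0], [0, 0, 0], [0, 0, 0], [0, 0, 0], [0, 0, 0]], slide=[[-4, 0.3, 0], [-8, 0.6, 0], [-12, 1, 0], [-16, 1.3, 0], [-20, 1.6, 0], [-23, 1.8, 0], [-26, 2.1, 0], [-29, 2.3, 0], [-31, 2.5, 0], [-31, 2.5, 0]], grip=[-1, -1, -1, -1, -1, -1, -1, -1, -1, -1])

```text
time: 7.33
tool_pos: [544.3, -70.9, 60.7]
tcp_rot: [3.142, 0.0, -0.08]
contact_force: [-0.3, -0.2, -0.0]
grip_width: 0.3
```

Request:
servo_tool(angular=[[0, 0, 0], [0, 0, 0], [0, 0, 0], [0, 0, 0], [0, 0, 0], [0, 0, 0], [0, 0, 0], [0, 0, 0], [0, 0, 0], [0, 0, 0]], slide=[[8, -0.6, 0], [18, -1.4, 10], [20, -1.6, 30], [20, -1.6, 55], [20, -1.6, 80], [20, -1.6, 110], [20, -1.6, 140], [20, -1.6, 165], [20, -1.6, 180], [20, -1.6, 180]], grip=[-1, -1, -1, -1, -1, -1, -1, -1, -1, -1])

```text
time: 8.17
tool_pos: [567.1, -73.0, 244.9]
tcp_rot: [3.14, -0.008, -0.08]
contact_force: [-0.3, 0.3, 0.6]
grip_width: 0.3
```

```bash
python3 look.py p5
```

```text
8.2667 [565.17326506 -72.57869847 240.61681193] 0.27977284570758554 [ 0.38263683  0.59519253 -0.71129023]
```

View pics/p5s.png

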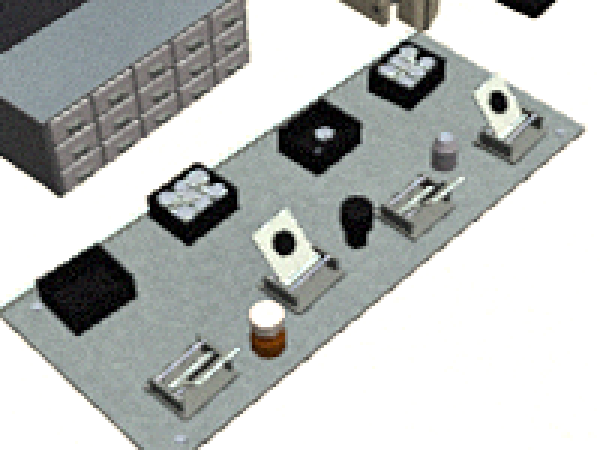

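View pics/p5t.png

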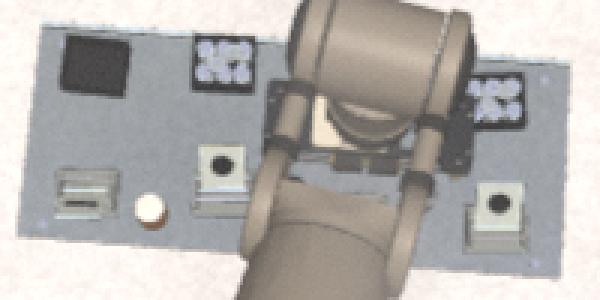

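```bash
python3 -c "
from plant import bot
print(bot.close_job())"
```

```text
the job is handed in; nothing more can be done
None
```

I pushed over the two wrong tags with the closed fingertips and handed the job in after about 8.3 s of robot time. The hand-in gave no verdict.

- **Right-hand full bin:** its tag showed the bar, so I tipped it towards the bin and it now shows the disc.
- **Bin with two cells:** its tag showed the disc, so I tipped it away and it now shows the bar.
- **Other two tags:** the empty bin (bar) and the other full bin (disc) were already right, so I left them alone.

In the last side picture both full bins show the disc, and the empty and two-cell bins show the bar. The bins, jar, eyepiece and objective looked unmoved. The arm hid the two-cell tag in the last top picture, so the side view alone confirms that one. I did not look at the mouse, tweezers or dish again after the start, but the arm passed well clear of them.

The force readings at the end of each move never exceeded about 1 N. I retracted the arm to about 240 mm above the bench before handing in, so it was touching nothing. No check failed or disagreed.

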